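Book a jar in at the scanner, then unlatch the stock cage and hold its gate wide

TASK

Book the white jar in and open the stock cage for it. Turn the jar where it stands until its barcode faces the scanner window and let go of it, then squeeze the cage gate's red safety catch against its grey rest, and after it the blue bolt catch in the same way. Swing the gate open past its half-open click stop and finish still holding it wide open, at a right angle or a little more, because it springs back; leave everything else on the bench and on the cage roof where it is.

Things in the scene. Friction and masses are not known exactly. Their poses are not given: they have to be found in the camera images.
- jar: White round jar, 52 mm in diameter, 86 mm high with its 52 mm wide, 20 mm high lid, 0.11 to 0.22 kg, upright on the bench about 100 mm before the scanner window. Origin: centre of its underside, z up; its +x points to the middle of its barcode label. An orange seal strip runs from the lid's centre out and down over the rim on the barcode's side.
- jar_mark (a point): Middle of the jar's barcode, on its wall, 26 mm from the jar's axis, 34 mm above its underside.
- scanner: White presentation scanner on a black foot, fixed to the bench: head 70 mm deep (x), 80 mm wide, top 106 mm high. Origin: centre of its underside, z up; the window looks along its -x, at the jar. The code is read when the jar's +x points the same way as the scanner's +x (within 15 degrees), the jar still standing before the window (within 30 mm of centred sideways).
- scan_window (a point): Centre of the dark red scanner window, 58 mm above the bench, on the scanner's -x face.
- cage: Chrome wire stock cage fixed to the bench, 260 mm deep (x), 320 mm wide (y), roof 185 mm high. Origin: centre of its underside, z up. Its front faces its own -x, towards the robot, and is closed by the wire gate. A kit carton lies on the middle of the roof, its front edge at least 80 mm behind the gate.
- gate_hinge (a point): Point on the gate's upright hinge axis, at the cage's front left corner seen from the robot: 136 mm to -x and 145 mm to +y of the cage's origin, 100 mm above the bench.
- gate (a joint): Gate angle, rad: 0 shut, end stop 1.9; opens towards the robot and its left (clockwise from above). A spring pulls it shut: 0.15 Nm when shut, 0.4 Nm at 1.6. A cam with a sprung roller makes a click stop that holds it half open at 0.75 to 0.85; 0.75 Nm passes each cam lobe, at 0.37 and 0.87. Beyond 1.35 it is past the stop; let go there, it springs back. It cannot open while bolted.
- gate_leaf: Wire gate leaf with latch plate and pull bar, reaching 275 mm from the hinge, 20 to 186 mm above the bench. Origin on the hinge axis at bench height; shut, its axes are the cage's; it extends along its own -y and its front looks along its own -x. The axes turn with the gate.
- pull_top (a point): Top of the gate's upright round pull bar (black with orange sleeve, 14 mm thick, 60 to 185 mm above the bench), 55 mm in front of the leaf, 170 mm from the hinge: leaf (-0.055, -0.170, 0.185). At 60 and 178 mm it bends back to the leaf. It can be gripped from above; the catches behind it rise to 228 mm.
- red_catch (a joint): Travel of the red safety catch, m: 0 to 0.0015 safe, 0.014 fully squeezed. It slides along the leaf's +x, towards its rest, against 4 N of friction and stays where it is left. Until it is in by 11 mm or more it blocks the bolt, and the blue catch cannot be squeezed.
- red_button: Red push plate of the safety catch, 8 mm thick (leaf x), 22 mm wide (leaf y), 190 to 228 mm above the bench. Origin: its centre. It moves along the leaf's +x.
- red_rest: Fixed grey rest plate of the safety catch, behind the red plate, 6 mm thick (leaf x), 22 mm wide, top 228 mm high; origin: its centre, at leaf (0.011, -0.112, 0.207). Over the outer faces of red plate and rest: 55 mm before, 41 mm after the squeeze.
- red_squeeze (a point): Midway between the outer faces of red plate and rest as they stand when fully squeezed (does not move with the red plate), 215 mm above the bench, leaf (-0.0065, -0.112, 0.215): the middle of the gripper belongs here, closing along the leaf's x.
- main_catch (a joint): Travel of the blue bolt catch, m: 0 to 0.0015 bolted, 0.014 fully squeezed, bolt drawn and gate free (it leaves its keeper at about 0.010). It slides along the leaf's +y, towards the hinge, against 4 N of friction and stays where it is left.
- main_tab: Blue tab on the chrome bolt, 10 mm thick (leaf y), 20 mm wide (leaf x), 188 to 228 mm above the bench. Origin: its centre. It moves along the leaf's +y.
- main_rest: Fixed grey rest post of the bolt catch, on the hinge side of the blue tab, 10 mm thick (leaf y), 20 mm wide (leaf x), top 228 mm high; origin: its centre, at leaf (-0.014, -0.195, 0.207). Over the outer faces of tab and rest: 50 mm before, 36 mm after the squeeze.
- main_squeeze (a point): Midway between the outer faces of blue tab and rest as they stand when fully squeezed (does not move with the tab), 215 mm above the bench, leaf (-0.014, -0.208, 0.215): the middle of the gripper belongs here, closing along the leaf's y.
- amber_jar: Bystander: amber jar with a black lid, 52 mm in diameter, 86 mm high. Origin under its centre.
- tube_rack: Bystander: white rack of capped tubes, 66 x 210 mm, 99 mm high. Origin under its centre.
- glove_carton: Bystander: teal glove carton, 240 x 125 mm, 75 mm high. Origin under its centre.
- label_roll: Bystander: white label roll, 84 mm in diameter, 50 mm high. Origin under its centre.
- band_pack: Bystander: flat pack of orange wrist bands, 120 x 100 mm, 10 mm high. Origin under its centre.
- roof_kit: Bystander: small kit carton on the cage roof, 55 x 90 mm, 28 mm high. Origin under its centre.
Not all that is in view belongs to the job. Leave any pink or purple look-alike of the jar alone.

How it is judged (in metres and radians):
On the way, in this order (a step that is already met when the one before it is completed fails the run):
1. The jar stands released with its barcode facing the scanner window (angle between the x axis of jar and the x axis of scanner, either way round below 0.26 rad and horizontal distance between jar_mark and scan_window below 0.105 m and y of jar in the frame of scanner between -0.03 and 0.03 m and angle between jar's own z axis and vertical below 0.1 rad and contact force between the fingers and jar below 0.3 N and linear speed of jar below 0.05 m/s), for 0.2 s.
2. The red catch is squeezed home between the fingers, red plate against its rest (value of joint red_catch above 0.0115 m and contact force between the fingers and red_button above 1 N and contact force between the fingers and red_rest above 1 N), for 0.1 s.
3. Then the blue catch is squeezed home between the fingers, blue tab against its rest, and the bolt is drawn (value of joint main_catch above 0.0115 m and contact force between the fingers and main_tab above 1 N and contact force between the fingers and main_rest above 1 N), for 0.1 s.
4. The gate is swung past its half-open click stop (value of joint gate above 1.38 rad), for 0.1 s.
At the end, for the whole second after the job is handed in: The gate stands still at 1.5 rad or more, held by the fingers (over 1 N); the jar is upright where it stood, barcode within 15 degrees of straight at the window and within 30 mm of centred; no bystander moved more than 20 mm (value of joint gate above 1.5 rad and velocity of joint gate between -0.1 and 0.1 rad/s and contact force between the fingers and gate_leaf above 1 N and angle between the x axis of jar and the x axis of scanner, either way round below 0.26 rad and horizontal distance between jar_mark and scan_window below 0.105 m and y of jar in the frame of scanner between -0.03 and 0.03 m and angle between jar's own z axis and vertical below 0.1 rad and linear speed of jar below 0.02 m/s and distance of each of amber_jar, tube_rack, glove_carton, label_roll, band_pack, roof_kit from where it was at the start of the episode below 0.02 m); the arm keeps its last pose, push and grip.
It fails at once if The jar is lifted more than 15 mm or tipped more than 17 degrees (height (world z) of jar above 0.015 m or angle between jar's own z axis and vertical above 0.3 rad).
It fails at once if A bystander is knocked more than 30 mm from its place (distance of any of amber_jar, tube_rack, glove_carton, label_roll, band_pack, roof_kit from where it was at the start of the episode above 0.03 m).
It also fails if it takes over 67 s, if anything falls off the work surface, if the arm or the gripper's body presses on something with over 40 N, if the wrist force passes 120 N, or if a joint passes its speed limit or range.

ROBOT

A 6-joint arm with a two-finger parallel gripper is mounted at the origin on the work surface. World frame = base frame: x ahead of the robot, y to its left, z up, the work surface at z = 0. Lengths are in mm, angles in rad, forces in N, time in s.
With the tool pointing down it reaches from about 350 to 800 mm from the base axis. Payload 7.3 kg.
Tool frame: the origin (TCP) lies between the finger pads; the fingertips stand 8 mm ahead of it and the grasp point (between the pads) lies 11 mm behind it (r.finger_overhang is the distance from the TCP to the fingertips, in mm); z points along the fingers, y is the line along which they close (so a half turn about z gives the same grasp; the last joint's range is limited). The gripper opens to 85 mm and grips with 20 to 120 N. Pads are 22 mm wide; open, the fingers measure 114 mm over their backs; the gripper's body (76 mm by 85 mm) begins 54 mm behind the grasp point. The pads swing forward as they close: fully open they stand 13 mm farther back than shut.
Start: joints at [-1.357, 0.342, 1.524, -0, 1.275, -0.146], TCP at [184.869, -491.393, 239.322] pointing down, gripper open.
Joint ranges: [-2.53, 2.53], [-0.77, 2.02], [0.04, 2.7], [-1, 4.14], [0.28, 2.66], [-3.11, 3.11]. Speed limits (rad/s): [2.57, 2.57, 3.14, 3.14, 3.14, 3.14].

INTERFACE

Orientations are given as a 3x3 rotation matrix whose columns are the frame's x, y, z axes.
In Python, from plant import r, capture, calibration, boxes_of, landmark_of gives the robot as it stands.
- The arm moves only by the tool step_arm, never from a script. Its argument "rows" is a list of rows, each a list of 7 numbers: the finger opening in mm, from 0 to 85.4, then the shift along the tool's x, y, z in mm, then the turn, a rotation vector about the tool's x, y, z in rad. In form: [[hand, dx, dy, dz, ax, ay, az], ...]. A call has exactly 5 rows; each row is the pose to reach, as a shift and turn from the pose commanded when the call began, along the tool's axes at that moment; what a row does not reach only later rows make up. A row lasts 1/10 s, in which the tool goes at most 50 mm and 8.59 degrees, less where a joint would pass 70% of its speed; a pose out of reach is approached as far as the arm can. A call with a gripper value outside its range is refused whole. The fingers move at their own pace and stop on an object; the grip force is fixed at half the most. Time passes only in rows, so rows that repeat a pose let the fingers close, or fill a call up. It gives the time, the measured TCP pose, the force, the opening and the grip force at its end, in the units of the state.
- r.observe(): the state, without advancing time (a new reading comes with each control period).
- capture(name): name is "scene" or "top" or "wrist"; returns (picture, depth): 420x560x3 uint8, red, green, blue; 420x560 float32, mm along the optical axis (not along the pixel's ray), 0 where there is no reading.
- calibration(name): a dict with "intrinsics" (3x3 intrinsics, pixels), "rvec" (rotation vector, rad) and "tvec" (3), from world to camera coordinates, as OpenCV has them; the wrist camera has in their place "T_tool_cam" (4x4, takes a point from camera to tool coordinates, whose origin is the TCP and whose axes are the flange's). Camera axes: x right, y down, z forward; pixel columns grow to the right and rows downward; lengths in mm; the calibration is good to about 2 mm. A picture is of the moment at which its call begins: read the wrist's pose just before it. calibration takes no time and is no camera call.
- r.hand_in(): hands the job in; it is judged then, once.
Trained networks look in the newest picture that a camera, given by its name, has taken for a name from the list of things; names that differ only in an ending like _2 or _b are one class to them, and where a whole thing is asked for, a point or a joint stands for the part that bears it (a point fixed in the world has none). Each returns a list of dicts, best first, with "conf" (0 to 1); they miss things now and then, are a little off and sometimes report something else, mostly with a low value. They report only what shows in the picture. A call takes as long as a camera call. They do not tell look-alikes from the thing itself.
- boxes_of(label, camera): "bbox" ([centre column, centre row, width, height] in pixels, round what is visible of it).
- landmark_of(label, camera): "pixel" ([column, row] in pixels: a listed point, or the origin of a listed thing).
The state is a dict: "t": time; "joints": joint angles; "joint_velocities": joint speeds; "effort": joint torques, N m; "ee_pos": TCP position; "eef_rot": TCP orientation; "contact_force": force on the tool from outside, world axes, zero at the start; "wrist_torque": the same for the moment, N m; "grip_width": opening from 0.0 (shut) to 1.0 (fully open); "finger_force": force on a finger pad.
Only numpy, scipy, OpenCV 4.12 (cv2) and the standard library are available. Lean on these libraries where they do the work, as an engineer would, in place of code of your own. Each camera call takes 0.05 s, during which the arm holds its last target. There are 200 camera calls.

## Working session

There is one attempt and no reset: what is moved stays moved. The work goes in short steps, Python scripts to look and compute and a tool call to move; the robot and the scene stay as the last step left them, time stands still between calls to the robot, and variables do not carry over. Pictures are saved under pics/ and viewed, at most 10 in all, crops included, and the job is handed in when it is done.

Besides the shell and the picture viewer there is one more tool, called after "Call:" by a JSON object that holds its "fn" and its "kwargs", one argument or row to a line. step_arm: Moves the arm, as the interface text tells. Its arguments: {"type":"object","properties":{"rows":{"type":"array","items":{"type":"array","items":{"type":"number"}}}},"required":["rows"]}

```bash
ls; mkdir -p pics; cat > h.py <<'E'
import numpy as np, cv2
from plant import r, capture, calibration, boxes_of, landmark_of
def save(n,im): cv2.imwrite('pics/'+n, im[:,:,::-1])
def cam(name, s=None):
    c=calibration(name); K=np.array(c['intrinsics'])
    if name=='wrist':
        T=np.array(c['T_tool_cam']); E=np.eye(4); E[:3,:3]=s['eef_rot']; E[:3,3]=s['ee_pos']
        M=np.linalg.inv(E@T)
        return K,M[:3,:3],M[:3,3]
    R,_=cv2.Rodrigues(np.array(c['rvec'],float)); return K,R,np.array(c['tvec'],float).ravel()
def unproj(C,px,z=None,depth=None):
    K,R,t=C; d=np.linalg.inv(K)@np.array([px[0],px[1],1.]); o=-R.T@t; w=R.T@d
    return o+w*((z-o[2])/w[2] if z is not None else depth)
def proj(C,p):
    K,R,t=C; q=K@(R@np.array(p)+t); return q[:2]/q[2]
def tri(views):
    A=[];b=[]
    for C,px in views:
        K,R,t=C; d=R.T@np.linalg.inv(K)@np.array([px[0],px[1],1.]); d/=np.linalg.norm(d); P=np.eye(3)-np.outer(d,d)
        A.append(P); b.append(P@(-R.T@t))
    x=np.linalg.lstsq(np.vstack(A),np.hstack(b),rcond=None)[0]
    return x, [proj(C,x)-px for C,px in views]
E
cat > a.py <<'E'
from h import *
ims=[]
for n in('scene','top'):
    im,d=capture(n); save(n+'0.png',im); np.save(n+'0.npy',d); C=cam(n); print(n,'campos',(-C[1].T@C[2]).round())
    for l in ['jar','scanner','cage','gate_leaf','amber_jar','roof_kit','tube_rack','glove_carton','label_roll']:
        print(l,[(np.round(b['bbox']).astype(int).tolist(),round(b['conf'],2)) for b in boxes_of(l,n)[:3]])
    for l in ['jar','jar_mark','scan_window','scanner','gate_hinge','pull_top','red_squeeze','main_squeeze','red_button','red_rest','main_tab','main_rest','cage']:
        print(l,[(np.round(b['pixel'],1).tolist(),round(b['conf'],2)) for b in landmark_of(l,n)[:3]])
print(r.observe()['t'])
E
python3 a.py
```

```text
pics
scene campos [ 1282. -1176.  1006.]
jar [([179, 288, 24, 34], 0.92), ([193, 265, 16, 33], 0.76), ([152, 276, 16, 32], 0.62)]
scanner []
cage [([353, 225, 116, 114], 0.75)]
gate_leaf [([314, 214, 31, 70], 0.65)]
amber_jar [([157, 337, 25, 38], 0.65)]
roof_kit [([361, 199, 26, 22], 0.89), ([314, 181, 9, 17], 0.57)]
tube_rack [([258, 331, 66, 78], 0.91), ([242, 241, 44, 24], 0.55)]
glove_carton [([358, 168, 66, 35], 0.83)]
label_roll [([286, 182, 19, 22], 0.85)]
jar [([153.9, 284.9], 0.72), ([173.8, 300.2], 0.68), ([308.1, 197.6], 0.64)]
jar_mark [([197.8, 270.5], 0.85), ([145.8, 277.4], 0.82), ([170.8, 286.3], 0.72)]
scan_window [([206.0, 290.4], 0.69), ([303.1, 203.0], 0.63)]
scanner [([217.3, 304.6], 0.64), ([205.5, 287.7], 0.42)]
gate_hinge [([327.3, 196.1], 0.57), ([259.9, 334.7], 0.48)]
pull_top [([299.2, 195.2], 0.78)]
red_squeeze [([317.7, 179.4], 0.54)]
main_squeeze [([306.5, 195.2], 0.61), ([298.5, 195.4], 0.57), ([207.3, 287.9], 0.23)]
red_button [([309.1, 182.6], 0.48)]
red_rest [([320.3, 182.4], 0.59)]
main_tab [([304.6, 204.1], 0.52), ([219.3, 309.2], 0.32)]
main_rest
[... 502 characters left out ...]
.76), ([360, 217, 38, 32], 0.35)]
jar [([345.2, 253.7], 0.71), ([369.0, 273.4], 0.66)]
jar_mark [([374.8, 278.8], 0.73), ([366.2, 225.4], 0.73), ([350.3, 249.6], 0.69)]
scan_window [([365.4, 224.5], 0.92), ([365.4, 177.9], 0.18)]
scanner [([363.3, 217.5], 0.93), ([242.4, 193.5], 0.16)]
gate_hinge [([220.3, 207.0], 0.65), ([266.5, 193.9], 0.21)]
pull_top [([268.2, 206.8], 0.95)]
red_squeeze [([243.9, 195.9], 0.48), ([246.5, 156.6], 0.26)]
main_squeeze [([272.3, 190.6], 0.36)]
red_button [([250.0, 205.6], 0.41)]
red_rest [([243.7, 191.7], 0.44), ([190.5, 274.9], 0.23)]
main_tab [([279.3, 190.4], 0.44)]
main_rest [([268.6, 195.6], 0.37), ([242.9, 195.1], 0.28)]
cage [([247.9, 174.9], 0.59)]
2.3
```

```bash
python3 - <<'E'
import cv2,numpy as np
t=cv2.imread('pics/top0.png'); s=cv2.imread('pics/scene0.png')
A=cv2.resize(t[130:310,190:440],(800,576),interpolation=cv2.INTER_CUBIC); cv2.imwrite('pics/topc.png',A)
B=cv2.resize(s[160:360,120:400],(800,571),interpolation=cv2.INTER_CUBIC); cv2.imwrite('pics/scenec.png',B)
E
```

```text
(no output)
```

View pics/topc.png

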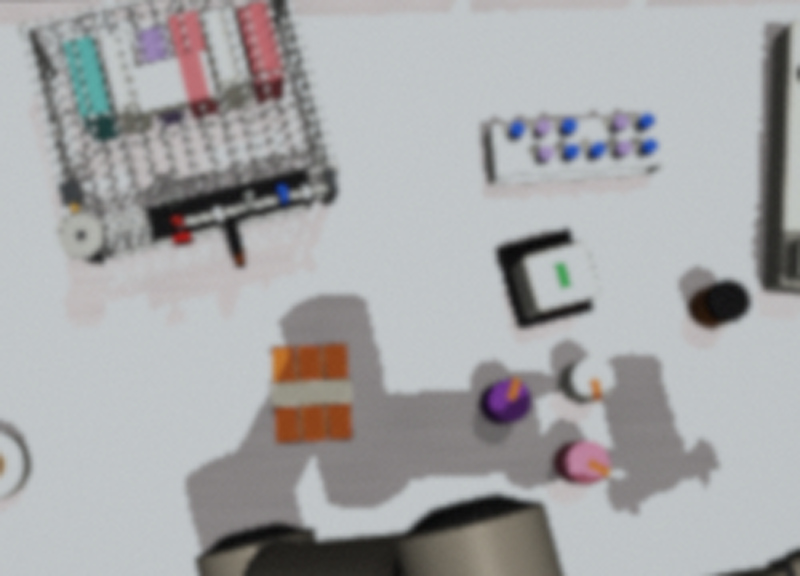

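View pics/scenec.png

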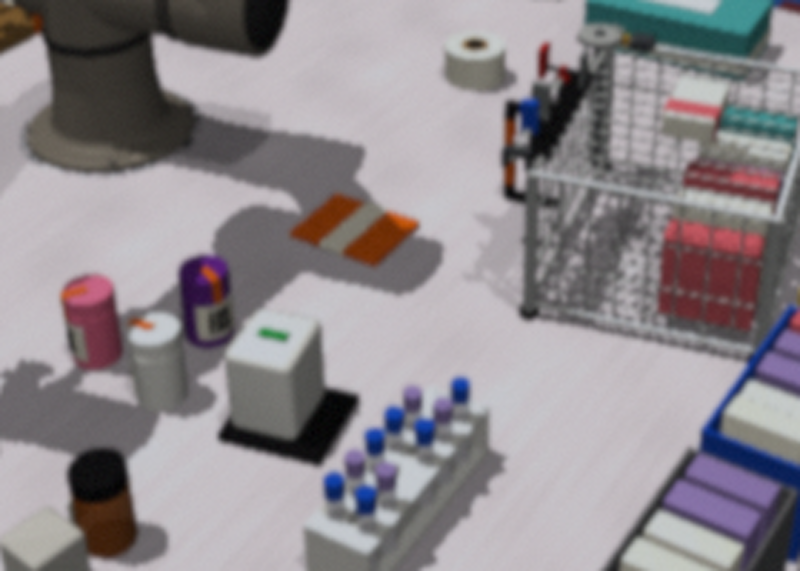

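The white jar is at top px (374,249), with its strip pointing towards the robot. The look-alikes are purple at (345,254) and pink at (372,275). The gate is at upper left, with red near (246,202), the pull top at (264,210) and blue at (278,190).

```bash
python3 - <<'E'
from h import *
T=cam('top');S=cam('scene')
f=lambda p:p.round(0).tolist()
print('white lid',f(unproj(T,(374,248.5),86)),'scene',f(unproj(S,(120+155/2.857,160+332/2.857),86)))
print('strip end',f(unproj(T,(190+598/3.2,130+391/3.2),84)))
for n,p in [('purple',(190+508/3.2,130+398/3.2)),('pink',(190+582/3.2,130+460/3.2))]: print(n,f(unproj(T,p,86)))
print('scanner top',f(unproj(T,(190+562/3.2,130+275/3.2),106)))
# scanner foot corners z=0ish
for p in [(497,246),(568,230),(520,327),(594,308)]: print('foot',f(unproj(T,(190+p[0]/3.2,130+p[1]/3.2),5)))
print('win',f(unproj(T,(365.4,224.5),58)),[v for v in tri([(T,(365.4,224.5)),(S,(206,290.4))])])
for n,a,b in [('hinge',(220.3,207),(327.3,196.1)),('pull',(268.2,206.8),(299.2,195.2)),('redsq',(243.9,195.9),(317.7,179.4)),('mainsq',(272.3,190.6),(306.5,195.2)),('redrest',(243.7,191.7),(320.3,182.4)),('redb',(250,205.6),(309.1,182.6)),('cage',(247.9,174.9),(354.9,250.3))]:
    x,e=tri([(T,a),(S,b)]); print(n,f(x),np.round(e,1).tolist())
print('band',f(unproj(T,(190+312/3.2,130+392/3.2),10)))
print('amber',f(unproj(T,(190+730/3.2,130+300/3.2),86)))
s=r.observe(); print(s['eef_rot'],s['ee_pos']); print(calibration('wrist'))
E
```

```text
white lid [408.0, -354.0, 86.0] scene [415.0, -362.0, 86.0]
strip end [393.0, -364.0, 84.0]
purple [388.0, -256.0, 86.0]
pink [312.0, -340.0, 86.0]
scanner top [532.0, -325.0, 106.0]
foot [585.0, -266.0, 5.0]
foot [604.0, -358.0, 5.0]
foot [481.0, -290.0, 5.0]
foot [502.0, -385.0, 5.0]
win [504.0, -332.0, 58.0] [array([ 503.87891834, -334.10950042,   54.25799136]), [array([0.24626535, 0.25671055]), array([ 0.50410083, -0.02838843])]]
hinge [582.0, 232.0, 104.0] [[0.1, 0.1], [0.2, -0.0]]
pull [568.0, 50.0, 191.0] [[-0.8, -1.2], [-1.7, 0.2]]
redsq [598.0, 131.0, 220.0] [[0.5, 0.8], [1.0, -0.2]]
mainsq [616.0, 29.0, 217.0] [[0.5, 0.7], [1.0, -0.2]]
redrest [612.0, 130.0, 215.0] [[1.0, 1.5], [2.0, -0.4]]
redb [570.0, 114.0, 207.0] [[-0.5, -0.7], [-0.9, 0.1]]
cage [737.0, 133.0, -8.0] [[-0.6, -0.9], [-1.3, 0.3]]
band [406.0, -24.0, 10.0]
amber [499.0, -531.0, 86.0]
[[ 9.35953862e-01  3.52122659e-01  3.35047600e-05]
 [ 3.52122661e-01 -9.35953854e-01 -1.24959657e-04]
 [-1.26422176e-05  1.28754259e-04 -9.99999992e-01]] [ 184.87669799 -491.40195859  239.32185531]
{'intrinsics': array([[340.77369861,   0.        , 278.50087645],
       [  0.        , 340.77369861, 212.68315715],
       [  0.        ,   0.        ,   1.        ]]), 'T_tool_cam': array([[ 1.25722959e-04, -9.54725227e-01, -2.97489033e-01,
         7.52034433e+01],
       [ 9.99999852e-01, -3.71812948e-05,  5.41938838e-04,
         6.85282950e-01],
       [-5.28463708e-04, -2.97489057e-01,  9.54725082e-01,
        -1.35539994e+02],
       [ 0.00000000e+00,  0.00000000e+00,  0.00000000e+00,
         1.00000000e+00]])}
```

```bash
cat >> h.py <<'E'
def plan(x,y,z,psi=None,R=None):
    """tool-frame shift & rotvec from current pose; psi = tool-x yaw deg, tool down"""
    s=r.observe(); R0=np.array(s['eef_rot']); 
    if R is None:
        a=np.radians(psi); c,n=np.cos(a),np.sin(a); R=np.array([[c,n,0],[n,-c,0],[0,0,-1.]])
    d=R0.T@(np.array([x,y,z])-s['ee_pos']); rv=cv2.Rodrigues(R0.T@R)[0].ravel()
    print('t',s['t'],'at',np.round(s['ee_pos'],1),'psi',np.degrees(np.arctan2(R0[1,0],R0[0,0])).round(1),'q',np.round(s['joints'],2),'F',np.round(s['contact_force'],1)); print('d',d.round(1),'rv',rv.round(3))
E
python3 -c "
from h import *
plan(411,-357,195,-31)"
```

```text
t 2.3 at [ 184.9 -491.4  239.3] psi 20.6 q [-1.36  0.34  1.52  0.    1.28 -0.15] F [-0.4 -0.1  0.3]
d [259.  -46.2  44.3] rv [ 0.    -0.     0.901]
```

Call:
{"fn": "step_arm", "kwargs": {
  "rows": [
    [85,40,-7,0,0,0,0.13],
    [85,80,-14,0,0,0,0.26],
    [85,120,-21,10,0,0,0.4],
    [85,160,-28,20,0,0,0.53],
    [85,200,-35,30,0,0,0.66]
  ]
}}

```text
t: 2.8
ee_pos: [361.0, -387.3, 209.2]
eef_rot: [[0.954, -0.301, 0.0], [-0.301, -0.954, -0.001], [0.001, 0.0, -1.0]]
contact_force: [-0.3, -1.1, 0.9]
grip_width: 0.991
finger_force: 0.0
```

```bash
python3 -c "
from h import *
plan(411,-357,195,-31)"
```

```text
t 2.8 at [ 361.  -387.3  209.2] psi -17.5 q [-0.97  0.38  1.56 -0.    1.2   0.91] F [-0.3 -1.1  0.9]
d [ 38.5 -44.   14.2] rv [ 0.    -0.001  0.235]
```

Call:
{"fn": "step_arm", "kwargs": {
  "rows": [
    [85,20,-22,7,0,0,0.12],
    [85,38,-44,14,0,0,0.235],
    [85,38,-44,14,0,0,0.235],
    [85,38,-44,14,0,0,0.235],
    [85,38,-44,14,0,0,0.235]
  ]
}}

```text
t: 3.3
ee_pos: [408.5, -358.0, 195.6]
eef_rot: [[0.861, -0.509, 0.0], [-0.509, -0.861, -0.001], [0.0, 0.001, -1.0]]
contact_force: [-0.1, 0.4, -0.3]
grip_width: 0.998
finger_force: 0.0
```

```bash
python3 - <<'E'
from h import *
s=r.observe(); im,d=capture('wrist'); C=cam('wrist',s)
np.savez('w1.npz',im=im,d=d,s=np.array([0])); save('w1.png',im)
f=lambda p:p.round(1).tolist()
for l in ['jar','jar_mark','scan_window','scanner']: print(l,[(np.round(b['pixel'],1).tolist(),round(b['conf'],2)) for b in landmark_of(l,'wrist')[:3]])
P=lambda n:None
# orange strip & white lid via depth
K,R,t=C; v,u=np.mgrid[:420,:560]; dd=d
pts=np.stack([u,v,np.ones_like(u)],-1)@np.linalg.inv(K).T*dd[...,None]; W=(pts-t)@R
near=(np.hypot(W[...,0]-411,W[...,1]+357)<45)&(W[...,2]>78)&(W[...,2]<95)&(d>0)
print('lid z',np.median(W[near][:,2]), 'n',near.sum())
m=near.astype(np.uint8); cn,_=cv2.findContours(m,cv2.RETR_EXTERNAL,cv2.CHAIN_APPROX_NONE); cn=max(cn,key=cv2.contourArea)
p=np.array([unproj(C,q[0],86)[:2] for q in cn],np.float32); (c,rad)=cv2.minEnclosingCircle(p); print('lid centre',c,rad,'mean',W[near].mean(0))
hsv=cv2.cvtColor(im,cv2.COLOR_RGB2HSV); o=near&(hsv[...,0]>5)&(hsv[...,0]<22)&(hsv[...,1]>140)
q=W[o]; print('strip',o.sum(),q.mean(0)); far=q[np.argsort(-np.hypot(*(q[:,:2]-c).T))[:20]].mean(0)
for e in(q.mean(0),far): print('angle',np.degrees(np.arctan2(*(e[:2]-c)[::-1])))
# scanner head top z~106
sc=(W[...,2]>100)&(W[...,2]<112)&(np.hypot(W[...,0]-532,W[...,1]+325)<80)&(d>0); q=W[sc][:,:2].astype(np.float32); print('sc',sc.sum(),cv2.minAreaRect(q))
print(f(C[1].T@-C[2]))
E
```

```text
jar [([209.5, 247.1], 0.83), ([314.8, 271.0], 0.79), ([276.6, 183.1], 0.65)]
jar_mark [([345.5, 285.9], 0.93), ([193.3, 245.2], 0.9)]
scan_window [([196.0, 124.2], 0.87)]
scanner [([176.0, 87.6], 0.9)]
lid z 86.85053636330655 n 3622
lid centre (409.14404296875, -362.34759521484375) 27.4569149017334 mean [ 410.80293706 -361.66174148   86.75607891]
strip 363 [ 395.71833853 -362.48503257   87.75446859]
angle -179.41349032988515
angle -176.92323999163918
sc 14353 ((531.7327270507812, -327.43310546875), (68.53512573242188, 78.28128051757812), 12.963438987731934)
[473.4, -397.6, 331.2]
```

View pics/w1.png

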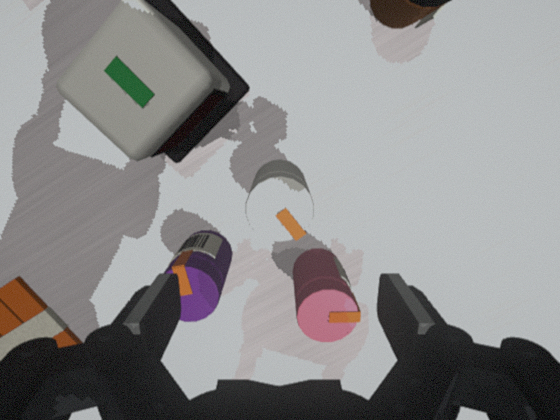

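```bash
python3 - <<'E'
from h import *
s=r.observe(); C=cam('wrist',s); z=np.load('w1.npz'); im=z['im']
hsv=cv2.cvtColor(im,cv2.COLOR_RGB2HSV); o=((hsv[...,0]>5)&(hsv[...,0]<22)&(hsv[...,1]>140)).astype(np.uint8)
o[:,:250]=0;o[250:]=0;o[:190]=0
v,u=np.nonzero(o); p=np.array([unproj(C,(a,b),86)[:2] for a,b in zip(u,v)]); 
vx,vy,x0,y0=cv2.fitLine(p.astype(np.float32),cv2.DIST_L2,0,.01,.01).ravel(); print(len(p),p.min(0),p.max(0),np.degrees(np.arctan2(vy,vx)),x0,y0)
c=np.array([410.3,-361.9]); 
w=((hsv[...,1]<40)&(hsv[...,2]>215)).astype(np.uint8); w[:,:240]=0;w[:,320:]=0;w[:172]=0;w[250:]=0; w|=o
w=cv2.morphologyEx(w,cv2.MORPH_OPEN,np.ones((5,5))); 
print([unproj(C,q,86)[:2].round(1).tolist() for q in [(280,176),(246,207),(314,207),(280,240)]])
print('TCP on lid plane px',proj(C,[*s['ee_pos'][:2],86]),'c px',proj(C,[410.3,-361.9,86]))
plan(410.3,-361.9,52,-31)
E
```

```text
364 [ 382.19684706 -368.48998775] [ 407.86595245 -356.62655586] 7.110217 395.20078 -362.19174
[[431.3, -374.2], [424.1, -340.3], [398.0, -384.1], [388.2, -348.7]]
TCP on lid plane px [276.94632101 212.45812046] c px [280.17483433 207.99835025]
t 3.55 at [ 408.5 -358.   195.6] psi -30.7 q [-0.86  0.41  1.54 -0.    1.19  1.25] F [-0.2 -0.3  0.8]
d [  3.4   2.4 143.6] rv [ 0.    -0.     0.005]
```

Call:
{"fn": "step_arm", "kwargs": {
  "rows": [
    [85,3,2,30,0,0,0],
    [85,3,2,65,0,0,0],
    [85,3,2,100,0,0,0],
    [85,3,2,130,0,0,0],
    [85,3,2,148,0,0,0]
  ]
}}

```text
t: 4.05
ee_pos: [409.5, -360.1, 45.1]
eef_rot: [[0.86, -0.51, -0.002], [-0.51, -0.86, 0.002], [-0.003, -0.001, -1.0]]
contact_force: [-0.1, 0.5, -0.4]
grip_width: 0.993
finger_force: 0.0
```

Call:
{"fn": "step_arm", "kwargs": {
  "rows": [
    [60,0,0,0,0,0,0],
    [50,0,0,0,0,0,0],
    [48,0,0,0,0,0,0],
    [48,0,0,0,0,0,0],
    [48,0,0,0,0,0,0]
  ]
}}

```text
t: 4.55
ee_pos: [411.2, -361.4, 48.6]
eef_rot: [[0.86, -0.51, 0.002], [-0.51, -0.86, -0.002], [0.003, 0.001, -1.0]]
contact_force: [0.1, 0.7, 4.2]
grip_width: 0.595
finger_force: 62.7
```

Call:
{"fn": "step_arm", "kwargs": {
  "rows": [
    [48,0,0,0,0,0,-0.1],
    [48,0,0,0,0,0,-0.23],
    [48,0,0,0,0,0,-0.37],
    [48,0,0,0,0,0,-0.5],
    [48,0,0,0,0,0,-0.64]
  ]
}}

```text
t: 5.05
ee_pos: [410.8, -361.7, 48.6]
eef_rot: [[0.994, 0.11, 0.001], [0.11, -0.994, -0.002], [0.001, 0.003, -1.0]]
contact_force: [-2.0, -2.1, 4.7]
grip_width: 0.595
finger_force: 62.9
```

Call:
{"fn": "step_arm", "kwargs": {
  "rows": [
    [48,0,0,0,0,0,-0.14],
    [48,0,0,0,0,0,-0.28],
    [48,0,0,0,0,0,-0.42],
    [48,0,0,0,0,0,-0.56],
    [48,0,0,0,0,0,-0.7]
  ]
}}

```text
t: 5.55
ee_pos: [411.3, -362.0, 48.6]
eef_rot: [[0.689, 0.725, 0.002], [0.725, -0.689, -0.003], [-0.001, 0.004, -1.0]]
contact_force: [-0.2, -2.2, 2.5]
grip_width: 0.592
finger_force: 62.7
```

Call:
{"fn": "step_arm", "kwargs": {
  "rows": [
    [48,0,0,0,0,0,-0.14],
    [48,0,0,0,0,0,-0.28],
    [48,0,0,0,0,0,-0.42],
    [48,0,0,0,0,0,-0.56],
    [48,0,0,0,0,0,-0.7]
  ]
}}

```text
t: 6.05
ee_pos: [411.7, -362.0, 48.7]
eef_rot: [[0.06, 0.998, 0.003], [0.998, -0.06, -0.003], [-0.003, 0.003, -1.0]]
contact_force: [1.2, -2.2, 2.5]
grip_width: 0.597
finger_force: 62.6
```

Call:
{"fn": "step_arm", "kwargs": {
  "rows": [
    [48,0,0,0,0,0,-0.14],
    [48,0,0,0,0,0,-0.28],
    [48,0,0,0,0,0,-0.42],
    [48,0,0,0,0,0,-0.56],
    [48,0,0,0,0,0,-0.7]
  ]
}}

```text
t: 6.55
ee_pos: [411.9, -361.7, 48.7]
eef_rot: [[-0.597, 0.802, 0.003], [0.802, 0.597, -0.003], [-0.004, 0.001, -1.0]]
contact_force: [2.2, -0.9, 3.4]
grip_width: 0.591
finger_force: 62.6
```

Call:
{"fn": "step_arm", "kwargs": {
  "rows": [
    [48,0,0,0,0,0,-0.14],
    [48,0,0,0,0,0,-0.28],
    [48,0,0,0,0,0,-0.4],
    [48,0,0,0,0,0,-0.52],
    [48,0,0,0,0,0,-0.52]
  ]
}}

```text
t: 7.05
ee_pos: [411.7, -361.4, 48.6]
eef_rot: [[-0.915, 0.404, 0.003], [0.404, 0.915, -0.002], [-0.003, -0.001, -1.0]]
contact_force: [0.3, 0.6, 6.3]
grip_width: 0.596
finger_force: 62.9
```

Call:
{"fn": "step_arm", "kwargs": {
  "rows": [
    [70,0,0,0,0,0,0],
    [85,0,0,0,0,0,0],
    [85,0,0,0,0,0,0],
    [85,0,0,-20,0,0,0],
    [85,0,0,-50,0,0,0]
  ]
}}

```text
t: 7.55
ee_pos: [409.5, -359.6, 96.0]
eef_rot: [[-0.914, 0.406, -0.003], [0.406, 0.914, 0.004], [0.005, 0.002, -1.0]]
contact_force: [0.1, -0.9, 0.9]
grip_width: 0.996
finger_force: 0.0
```

Call:
{"fn": "step_arm", "kwargs": {
  "rows": [
    [85,0,0,-40,0,0,0],
    [85,0,0,-80,0,0,0],
    [85,0,0,-100,0,0,0],
    [85,0,0,-100,0,0,0],
    [85,0,0,-100,0,0,0]
  ]
}}

```text
t: 8.05
ee_pos: [410.3, -360.4, 196.8]
eef_rot: [[-0.914, 0.405, -0.0], [0.405, 0.914, 0.0], [0.001, 0.0, -1.0]]
contact_force: [-0.7, 0.2, -0.5]
grip_width: 0.996
finger_force: 0.0
```

```bash
python3 - <<'E'
from h import *
s=r.observe(); im,d=capture('wrist'); C=cam('wrist',s); save('w2.png',im)
K,R,t=C; v,u=np.mgrid[:420,:560]
W=((np.stack([u,v,np.ones_like(u)],-1)@np.linalg.inv(K).T*d[...,None])-t)@R
near=(np.hypot(W[...,0]-411,W[...,1]+361)<40)&(W[...,2]>78)&(W[...,2]<95)&(d>0)
hsv=cv2.cvtColor(im,cv2.COLOR_RGB2HSV); o=near&(hsv[...,0]>5)&(hsv[...,0]<22)&(hsv[...,1]>140)
c=W[near].mean(0); print('lid',c,o.sum())
v,u=np.nonzero(o); p=np.array([unproj(C,(a,b),86)[:2] for a,b in zip(u,v)]); 
vx,vy,x0,y0=cv2.fitLine(p.astype(np.float32),cv2.DIST_L2,0,.01,.01).ravel(); print('line',np.degrees(np.arctan2(vy,vx)),'centroid',np.degrees(np.arctan2(y0-c[1],x0-c[0])))
sc=(W[...,2]>100)&(W[...,2]<112)&(np.hypot(W[...,0]-532,W[...,1]+325)<80)&(d>0); print('sc',sc.sum(),cv2.minAreaRect(W[sc][:,:2].astype(np.float32)))
plan(470,90,360,156)
E
```

```text
lid [ 411.13950792 -362.91623255   86.78690149] 355
line 13.945628 centroid 8.680109698166316
sc 3904 ((533.521728515625, -337.581298828125), (69.75772094726562, 56.3770637512207), 11.279337882995605)
t 8.1 at [ 410.  -360.1  196. ] psi 156.1 q [-0.86  0.42  1.53 -0.    1.19 -2.01] F [ 0.3  0.6 -0.3]
d [ 127.9  435.9 -163.3] rv [ 0.001 -0.002  0.002]
```

View pics/w2.png

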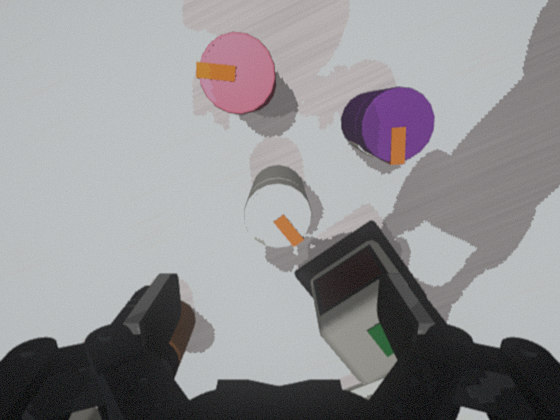

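White jar at (279,213) with its strip pointing at the scanner window (about 9–14° against 12–13° for the scanner), so it is booked in. Next is the gate.

```bash
python3 - <<'E'
from h import *
plan(600,85,330,193)
T=cam('top');S=cam('scene')
print('roll',unproj(T,(188,276),50),unproj(S,(120+475/2.857,160+45/2.857),50), 'kit',unproj(T,(244,156),213))
E
```

```text
t 8.1 at [ 410.  -360.1  196. ] psi 156.1 q [-0.86  0.42  1.53 -0.    1.19 -2.01] F [ 0.3  0.6 -0.3]
d [   7.   484.  -133.5] rv [ 0.002 -0.002 -0.644]
roll [323.01043482 366.90504927  50.        ] [328.05855293 371.97078547  50.        ] kit [751.05262714 130.69635614 213.        ]
```

Call:
{"fn": "step_arm", "kwargs": {
  "rows": [
    [85,0,20,-40,0,0,-0.06],
    [85,1,60,-80,0,0,-0.12],
    [85,2,105,-110,0,0,-0.18],
    [85,3,150,-133,0,0,-0.25],
    [85,3,195,-133,0,0,-0.32]
  ]
}}

```text
t: 8.6
ee_pos: [485.6, -184.9, 331.1]
eef_rot: [[-0.995, 0.096, 0.002], [0.096, 0.995, -0.001], [-0.002, -0.001, -1.0]]
contact_force: [0.9, -0.0, 0.1]
grip_width: 0.995
finger_force: 0.0
```

Call:
{"fn": "step_arm", "kwargs": {
  "rows": [
    [85,14,43,0,0,0,-0.08],
    [85,28,86,0,0,0,-0.16],
    [85,42,129,0,0,0,-0.24],
    [85,57,172,0,0,0,-0.32],
    [85,70,215,0,0,0,-0.33]
  ]
}}

```text
t: 9.1
ee_pos: [434.7, 36.7, 328.1]
eef_rot: [[-0.973, -0.233, -0.003], [-0.233, 0.973, 0.0], [0.003, 0.001, -1.0]]
contact_force: [0.5, 0.7, -0.9]
grip_width: 0.996
finger_force: 0.0
```

```bash
python3 -c "
from h import *
plan(600,85,330,193)"
```

```text
t 9.1 at [434.7  36.7 328.1] psi -166.5 q [-0.09  0.12  1.57 -0.    1.45 -1.9 ] F [ 0.5  0.7 -0.9]
d [-172.     8.5   -2.4] rv [ 0.001 -0.003  0.008]
```

Call:
{"fn": "step_arm", "kwargs": {
  "rows": [
    [85,-40,2,0,0,0,0],
    [85,-85,4,0,0,0,0],
    [85,-130,6,0,0,0,0],
    [85,-160,8,-2,0,0,0],
    [85,-160,8,-2,0,0,0]
  ]
}}

```text
t: 9.6
ee_pos: [592.0, 80.8, 327.7]
eef_rot: [[-0.973, -0.232, -0.005], [-0.232, 0.973, 0.0], [0.005, 0.001, -1.0]]
contact_force: [-1.5, -0.5, -1.2]
grip_width: 0.994
finger_force: 0.0
```

```bash
cat > look.py <<'E'
from h import *
import sys,pickle
n=sys.argv[1]; s0=r.observe(); im,d=capture('wrist'); save(n+'.png',im)
s={k:np.array(s0[k]) for k in('ee_pos','eef_rot')}; L={}
for l in ['pull_top','red_squeeze','main_squeeze','red_button','red_rest','main_tab','main_rest']:
    L[l]=[(np.round(b['pixel'],1).tolist(),round(b['conf'],2)) for b in landmark_of(l,'wrist')[:2]]; print(l,L[l])
pickle.dump((s,im,d,L),open(n+'.pkl','wb'))
plan(575,85,330,193)
E
python3 look.py w3
```

```text
pull_top [([265.8, 165.4], 0.78)]
red_squeeze [([333.2, 235.4], 0.77)]
main_squeeze [([214.7, 223.5], 0.97)]
red_button [([336.2, 198.3], 0.82)]
red_rest [([333.6, 254.0], 0.71)]
main_tab [([180.8, 222.7], 0.75)]
main_rest [([232.5, 220.6], 0.9), ([182.5, 219.7], 0.59)]
t 10.0 at [589.2  79.6 332.4] psi -166.7 q [ 0.01  0.43  1.14 -0.    1.57 -1.8 ] F [0.6 0.1 0.3]
d [12.5  8.5  2.4] rv [-0.     0.001  0.006]
```

View pics/w3.png

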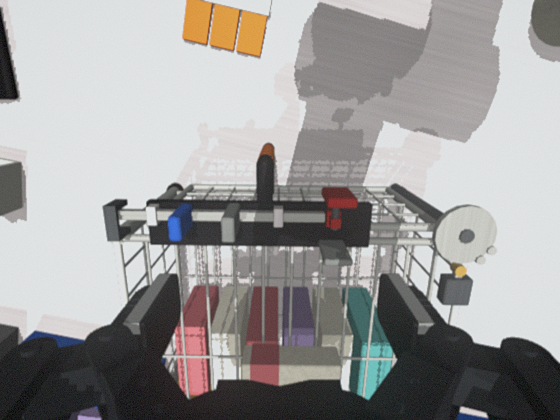

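The view shows the pull bar (266,150), red plate (339,193), its grey rest (335,248), blue tab (180,215) and grey post (231,215). The arm was still settling, so I retake it and then take a second view.

```bash
python3 look.py w4
```

```text
pull_top [([263.3, 168.0], 0.8)]
red_squeeze [([334.8, 234.2], 0.77)]
main_squeeze [([215.2, 222.9], 0.7)]
red_button [([337.4, 198.4], 0.63)]
red_rest [([330.7, 256.6], 0.9)]
main_tab [([186.7, 224.9], 0.95)]
main_rest [([238.6, 219.7], 0.59)]
t 10.4 at [589.7  79.8 331.8] psi -166.6 q [ 0.01  0.43  1.14 -0.    1.57 -1.8 ] F [-0.3  0.   1.3]
d [13.1  8.4  1.8] rv [-0.     0.     0.006]
```

Call:
{"fn": "step_arm", "kwargs": {
  "rows": [
    [85,15,20,5,0,0,0],
    [85,30,40,10,0,0,0],
    [85,30,50,20,0,0,0],
    [85,30,50,20,0,0,0],
    [85,30,50,20,0,0,0]
  ]
}}

```text
t: 10.9
ee_pos: [549.6, 121.4, 311.6]
eef_rot: [[-0.973, -0.231, -0.0], [-0.231, 0.973, -0.001], [0.0, -0.0, -1.0]]
contact_force: [0.9, 0.2, 0.5]
grip_width: 0.996
finger_force: 0.0
```

```bash
python3 look.py w5; cat > m.py <<'E'
from h import *
import pickle
from scipy.optimize import least_squares
V=[pickle.load(open(n+'.pkl','rb')) for n in('w4','w5')]; Cs=[cam('wrist',v[0]) for v in V]
P={}
for l in V[0][3]:
    if V[0][3][l] and V[1][3][l]:
        x,e=tri([(c,v[3][l][0][0]) for c,v in zip(Cs,V)]); P[l]=x; print(l,x.round(1),np.round(e,1).tolist())
Lf={'pull_top':(-55,-170,185),'red_squeeze':(-6.5,-112,215),'main_squeeze':(-14,-208,215),'red_rest':(11,-112,207),'main_rest':(-14,-195,207),'red_button':(-37,-112,209),'main_tab':(-14,-235,208)}
def T(q,p): c,s=np.cos(q[2]),np.sin(q[2]); return np.array([q[0]+c*p[0]-s*p[1],q[1]+s*p[0]+c*p[1],p[2]])
def res(q): return np.concatenate([proj(c,T(q,Lf[l]))-v[3][l][0][0] for c,v in zip(Cs,V) for l in Lf if v[3][l]])
f=least_squares(res,[582,232,.22],loss='soft_l1',x_scale=[1,1,.01]); q=f.x; print('hinge',q[:2],np.degrees(q[2]),res(q).reshape(-1,2).round(1).tolist())
# colour + depth check: clouds of red and blue tops
for nm,(lo,hi) in {'red':(170,10),'blue':(100,130)}.items():
  for c,v in zip(Cs,V):
    K,R,t=c; im,d=v[1],v[2]; h=cv2.cvtColor(im,cv2.COLOR_RGB2HSV); H=h[...,0].astype(int)
    m=((H>lo)|(H<hi) if lo>hi else (H>lo)&(H<hi))&(h[...,1]>150)&(d>0)
    vv,u=np.nonzero(m); W=((np.c_[u,vv,np.ones_like(u)]@np.linalg.inv(K).T*d[m][:,None])-t)@R
    W=W[(W[:,2]>222)&(W[:,2]<235)]
    a=q[2];cc=np.c_[W[:,:2]-q[:2]]@np.array([[np.cos(a),-np.sin(a)],[np.sin(a),np.cos(a)]])
    print(nm,len(W),'leaf xy min/max',np.percentile(cc,3,axis=0).round(1),np.percentile(cc,97,axis=0).round(1),'z',np.median(W[:,2]))
for k in('red_squeeze','main_squeeze','pull_top'): print(k,T(q,Lf[k]).round(1))
E
python3 m.py
```

```text
pull_top [([198.2, 207.3], 0.85), ([187.6, 19.5], 0.4)]
red_squeeze [([270.8, 280.0], 0.92)]
main_squeeze [([147.9, 269.8], 0.58), ([184.5, 19.1], 0.25)]
red_button [([274.9, 245.7], 0.83)]
red_rest [([273.3, 299.1], 0.84)]
main_tab [([115.7, 266.9], 0.62), ([254.2, 296.5], 0.45)]
main_rest [([169.1, 266.3], 0.82), ([119.6, 267.7], 0.56)]
t 11.3 at [549.2 121.3 311.8] psi -166.7 q [ 0.08  0.37  1.28 -0.    1.49 -1.72] F [ 0.4  0.1 -0.8]
d [-16.7 -41.3 -18.2] rv [-0.     0.     0.006]
pull_top [563.9  59.4 190.4] [[-0.5, -0.9], [0.6, 0.9]]
red_squeeze [597.6 126.  217.7] [[-0.1, -0.1], [0.1, 0.1]]
main_squeeze [612.2  33.3 213.8] [[0.6, 0.9], [-0.7, -0.9]]
red_button [571.3 122.1 212.1] [[0.9, 1.2], [-0.9, -1.2]]
red_rest [625.6 134.  196.6] [[0.1, 0.1], [-0.1, -0.1]]
main_tab [618.4   9.8 211.6] [[-0.8, -1.3], [0.9, 1.3]]
main_rest [602.6  50.4 220.1] [[0.1, 0.1], [-0.1, -0.1]]
hinge [583.66050865 239.51746475] 11.998400019967015 [[2.3, 0.1], [1.6, 2.8], [0.0, 2.5], [2.6, -3.5], [-5.6, 2.7], [0.6, -0.5], [-3.5, -3.2], [4.8, 1.1], [2.6, 2.4], [-1.6, 0.9], [-0.1, -2.1], [-2.2, 0.0], [-0.5, -3.4], [-1.0, -1.1]]
red 242 leaf xy min/max [ -40.6 -122.1] [ -34.5 -103. ] z 228.798847444135
red 306 leaf xy min/max [ -41.1 -121.8] [ -34.3 -102.3] z 228.63746787397304
blue 296 leaf xy min/max [ -24.  -238.1] [  -6.3 -229.8] z 228.42947162614843
blue 326 leaf xy min/max [ -24.3 -237.8] [  -7.2 -229.6] z 228.46751621985703
red_squeeze [600.6 128.6 215. ]
main_squeeze [613.2  33.2 215. ]
pull_top [565.2  61.8 185. ]
```

```bash
python3 -c "
from h import *
plan(600.2,128.4,204,102)"
```

```text
t 11.3 at [549.2 121.3 311.8] psi -166.7 q [ 0.08  0.37  1.28 -0.    1.49 -1.72] F [ 0.4  0.1 -0.8]
d [-51.2  -4.8 107.8] rv [-0.     0.     1.594]
```

Call:
{"fn": "step_arm", "kwargs": {
  "rows": [
    [85,-10,-1,0,0,0,0.14],
    [85,-20,-2,0,0,0,0.28],
    [85,-30,-3,0,0,0,0.42],
    [85,-40,-4,0,0,0,0.56],
    [85,-51,-5,0,0,0,0.7]
  ]
}}

```text
t: 11.8
ee_pos: [600.2, 128.4, 311.9]
eef_rot: [[-0.89, 0.455, 0.0], [0.455, 0.89, -0.0], [-0.0, -0.0, -1.0]]
contact_force: [0.5, 0.5, 0.3]
grip_width: 0.996
finger_force: 0.0
```

Call:
{"fn": "step_arm", "kwargs": {
  "rows": [
    [85,0,0,10,0,0,0.14],
    [85,0,0,20,0,0,0.28],
    [85,0,0,30,0,0,0.42],
    [85,0,0,40,0,0,0.56],
    [85,0,0,45,0,0,0.7]
  ]
}}

```text
t: 12.3
ee_pos: [599.6, 128.3, 265.8]
eef_rot: [[-0.388, 0.922, -0.001], [0.922, 0.388, -0.0], [0.0, -0.001, -1.0]]
contact_force: [-1.1, 0.8, -1.3]
grip_width: 0.994
finger_force: 0.0
```

Call:
{"fn": "step_arm", "kwargs": {
  "rows": [
    [85,0,0,0,0,0,0.14],
    [85,0,0,0,0,0,0.19],
    [85,0,0,0,0,0,0.19],
    [85,0,0,0,0,0,0.19],
    [85,0,0,0,0,0,0.19]
  ]
}}

```text
t: 12.8
ee_pos: [599.8, 128.4, 266.8]
eef_rot: [[-0.213, 0.977, 0.0], [0.977, 0.213, -0.0], [-0.0, 0.0, -1.0]]
contact_force: [0.5, 0.0, 0.4]
grip_width: 0.994
finger_force: 0.0
```

```bash
python3 -c "
from h import *
plan(600.2,128.4,204,102)"
```

```text
t 12.8 at [599.8 128.4 266.8] psi 102.3 q [ 0.09  0.49  1.21 -0.    1.44 -0.13] F [0.5 0.  0.4]
d [-0.1  0.4 62.8] rv [0.    0.    0.006]
```

Call:
{"fn": "step_arm", "kwargs": {
  "rows": [
    [85,0,0,15,0,0,0],
    [85,0,0,30,0,0,0],
    [85,0,0,45,0,0,0],
    [85,0,0,58,0,0,0],
    [85,0,0,64,0,0,0]
  ]
}}

```text
t: 13.3
ee_pos: [599.3, 128.4, 201.4]
eef_rot: [[-0.213, 0.977, -0.002], [0.977, 0.213, -0.0], [0.0, -0.002, -1.0]]
contact_force: [0.3, 0.2, 0.2]
grip_width: 0.998
finger_force: 0.0
```

Call:
{"fn": "step_arm", "kwargs": {
  "rows": [
    [62,0,0,0,0,0,0],
    [56,0,0,0,0,0,0],
    [50,0,0,0,0,0,0],
    [44,0,0,0,0,0,0],
    [40,0,0,0,0,0,0]
  ]
}}

```text
t: 13.8
ee_pos: [600.1, 128.5, 203.8]
eef_rot: [[-0.213, 0.977, 0.002], [0.977, 0.213, 0.0], [-0.0, 0.002, -1.0]]
contact_force: [-2.0, 0.7, 6.6]
grip_width: 0.477
finger_force: 24.4
```

Call:
{"fn": "step_arm", "kwargs": {
  "rows": [
    [38,0,0,0,0,0,0],
    [36,0,0,0,0,0,0],
    [36,0,0,0,0,0,0],
    [36,0,0,0,0,0,0],
    [36,0,0,0,0,0,0]
  ]
}}

```text
t: 14.3
ee_pos: [600.1, 128.5, 204.0]
eef_rot: [[-0.213, 0.977, 0.001], [0.977, 0.213, -0.0], [-0.0, 0.001, -1.0]]
contact_force: [-0.5, 1.0, 7.9]
grip_width: 0.469
finger_force: 60.3
```

Call:
{"fn": "step_arm", "kwargs": {
  "rows": [
    [60,0,0,0,0,0,0],
    [85,0,0,0,0,0,0],
    [85,0,0,0,0,0,0],
    [85,0,0,-30,0,0,0],
    [85,0,0,-62,0,0,0]
  ]
}}

```text
t: 14.8
ee_pos: [599.4, 128.4, 264.3]
eef_rot: [[-0.212, 0.977, -0.003], [0.977, 0.212, -0.0], [0.0, -0.003, -1.0]]
contact_force: [0.2, 0.6, 0.9]
grip_width: 0.995
finger_force: 0.0
```

```bash
python3 -c "
from h import *
plan(613.2,33,266,192)"
```

```text
t 14.8 at [599.4 128.4 264.3] psi 102.3 q [ 0.09  0.49  1.22 -0.    1.43 -0.13] F [0.2 0.6 0.9]
d [-96.2  -6.8  -1.8] rv [-0.002 -0.002 -1.566]
```

Call:
{"fn": "step_arm", "kwargs": {
  "rows": [
    [85,-18,-1,-2,0,0,-0.14],
    [85,-36,-2,-2,0,0,-0.28],
    [85,-54,-3,-2,0,0,-0.42],
    [85,-74,-5,-2,0,0,-0.56],
    [85,-96,-7,-2,0,0,-0.7]
  ]
}}

```text
t: 15.3
ee_pos: [613.6, 32.7, 266.7]
eef_rot: [[-0.796, 0.606, 0.001], [0.606, 0.796, 0.0], [-0.0, 0.0, -1.0]]
contact_force: [-0.2, 0.9, -0.7]
grip_width: 0.993
finger_force: 0.0
```

Call:
{"fn": "step_arm", "kwargs": {
  "rows": [
    [85,0,0,0,0,0,-0.14],
    [85,0,0,0,0,0,-0.28],
    [85,0,0,0,0,0,-0.42],
    [85,0,0,0,0,0,-0.56],
    [85,0,0,0,0,0,-0.7]
  ]
}}

```text
t: 15.8
ee_pos: [613.6, 33.1, 266.6]
eef_rot: [[-0.999, -0.049, 0.0], [-0.049, 0.999, -0.0], [-0.0, -0.0, -1.0]]
contact_force: [-0.2, -0.4, 0.1]
grip_width: 0.997
finger_force: 0.0
```

Call:
{"fn": "step_arm", "kwargs": {
  "rows": [
    [85,0,0,0,0,0,-0.1],
    [85,0,0,0,0,0,-0.165],
    [85,0,0,0,0,0,-0.165],
    [85,0,0,0,0,0,-0.165],
    [85,0,0,0,0,0,-0.165]
  ]
}}

```text
t: 16.3
ee_pos: [613.4, 33.2, 266.8]
eef_rot: [[-0.979, -0.205, 0.0], [-0.205, 0.979, -0.0], [-0.0, -0.0, -1.0]]
contact_force: [-1.1, -1.1, 0.1]
grip_width: 0.989
finger_force: 0.0
```

```bash
python3 -c "
from h import *
plan(613.2,33,203,192)"
```

```text
t 16.3 at [613.4  33.2 266.8] psi -168.1 q [-0.07  0.49  1.21 -0.    1.44 -1.85] F [-1.1 -1.1  0.1]
d [ 0.3 -0.2 63.8] rv [-0.     0.    -0.003]
```

Call:
{"fn": "step_arm", "kwargs": {
  "rows": [
    [85,0,0,15,0,0,0],
    [85,0,0,30,0,0,0],
    [85,0,0,45,0,0,0],
    [85,0,0,58,0,0,0],
    [85,0,0,64,0,0,0]
  ]
}}

```text
t: 16.8
ee_pos: [612.9, 33.2, 201.4]
eef_rot: [[-0.979, -0.206, -0.002], [-0.206, 0.979, 0.0], [0.002, 0.0, -1.0]]
contact_force: [-0.2, -0.3, 0.2]
grip_width: 0.994
finger_force: 0.0
```

Call:
{"fn": "step_arm", "kwargs": {
  "rows": [
    [62,0,0,0,0,0,0],
    [54,0,0,0,0,0,0],
    [48,0,0,0,0,0,0],
    [42,0,0,0,0,0,0],
    [36,0,0,0,0,0,0]
  ]
}}

```text
t: 17.3
ee_pos: [613.8, 34.2, 204.4]
eef_rot: [[-0.978, -0.207, 0.002], [-0.207, 0.978, 0.002], [-0.003, 0.001, -1.0]]
contact_force: [-1.5, 1.8, 6.1]
grip_width: 0.423
finger_force: 4.6
```

Call:
{"fn": "step_arm", "kwargs": {
  "rows": [
    [34,0,0,0,0,0,0],
    [31,0,0,0,0,0,0],
    [31,0,0,0,0,0,0],
    [31,0,0,0,0,0,0],
    [31,0,0,0,0,0,0]
  ]
}}

```text
t: 17.8
ee_pos: [613.8, 34.3, 204.7]
eef_rot: [[-0.978, -0.208, 0.003], [-0.208, 0.978, 0.001], [-0.003, 0.0, -1.0]]
contact_force: [-0.9, 3.0, 8.8]
grip_width: 0.409
finger_force: 58.8
```

Call:
{"fn": "step_arm", "kwargs": {
  "rows": [
    [50,0,0,0,0,0,0],
    [75,0,0,0,0,0,0],
    [75,0,0,0,0,0,0],
    [75,0,0,-30,0,0,0],
    [75,0,0,-60,0,0,0]
  ]
}}

```text
t: 18.3
ee_pos: [612.7, 33.3, 262.3]
eef_rot: [[-0.978, -0.206, -0.003], [-0.207, 0.978, 0.0], [0.003, 0.001, -1.0]]
contact_force: [0.9, -0.5, 1.4]
grip_width: 0.881
finger_force: 0.0
```

Call:
{"fn": "step_arm", "kwargs": {
  "rows": [
    [60,10,10,0,0,0,0],
    [60,25,23,0,0,0,0],
    [60,40,38,0,0,0,0],
    [60,40,38,0,0,0,0],
    [60,40,38,0,0,0,0]
  ]
}}

```text
t: 18.8
ee_pos: [566.5, 62.1, 262.9]
eef_rot: [[-0.978, -0.207, 0.0], [-0.207, 0.978, -0.0], [-0.0, -0.0, -1.0]]
contact_force: [0.4, 0.9, -1.1]
grip_width: 0.706
finger_force: 0.0
```

```bash
python3 - <<'E'
from h import *
plan(565,61.3,170,192)
s=r.observe(); im,d=capture('wrist'); C=cam('wrist',s); save('w6.png',im)
print([(b['pixel'],b['conf']) for b in landmark_of('pull_top','wrist')[:2]],[unproj(C,b['pixel'],185).round(1) for b in landmark_of('pull_top','wrist')[:1]])
K,R,t=C; v,u=np.mgrid[:420,:560]
W=((np.stack([u,v,np.ones_like(u)],-1)@np.linalg.inv(K).T*d[...,None])-t)@R
m=(d>0)&(W[...,2]>180)&(W[...,2]<190)&(np.hypot(W[...,0]-565,W[...,1]-61)<30); print(m.sum(),W[m].mean(0),W[m].min(0),W[m].max(0))
for nm,lo,hi in(('blue',100,130),):
    h=cv2.cvtColor(im,cv2.COLOR_RGB2HSV); k=(h[...,0]>lo)&(h[...,0]<hi)&(h[...,1]>150)&(W[...,2]>222)&(W[...,2]<235)
    a=np.radians(12); q=(W[k][:,:2]-[583.66,239.52])@np.array([[np.cos(a),-np.sin(a)],[np.sin(a),np.cos(a)]]); print(np.percentile(q,3,axis=0),np.percentile(q,97,axis=0))
E
```

```text
t 18.8 at [566.5  62.1 262.9] psi -168.0 q [-0.03  0.41  1.36 -0.    1.38 -1.8 ] F [ 0.4  0.9 -1.1]
d [ 1.7 -0.5 92.9] rv [-0.     0.    -0.001]
[([281.2, 225.2], 0.98)] [array([565. ,  62.7, 185. ])]
1021 [575.52143809  63.73055521 184.30236492] [557.2611846   54.40086027 180.02821208] [594.80957171  74.02238727 187.33640583]Traceback (most recent call last):
  File "<stdin>", line 10, in <module>
    return _quantile_unchecked(
        a, q, axis, out, overwrite_input, method, keepdims, weights)
    return _ureduce(a,
                    func=_quantile_ureduce_func,
    ...<5 lines>...
                    overwrite_input=overwrite_input,
                    method=method)
    r = func(a, **kwargs)
    result = _quantile(arr,
                       quantiles=q,
    ...<2 lines>...
                       out=out,
                       weights=wgt)
    slices_having_nans = np.isnan(arr[-1, ...])
                                  ~~~^^^^^^^^^
IndexError: index -1 is out of bounds for axis 0 with size 0
```

View pics/w6.png

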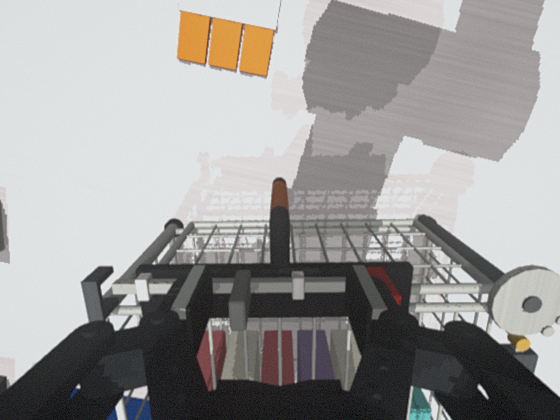

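The bar top is at (281,225), which is world (565,62.5), right under the gripper. I descend and grip.

Call:
{"fn": "step_arm", "kwargs": {
  "rows": [
    [55,1.5,0,25,0,0,0],
    [50,1.5,0,50,0,0,0],
    [50,1.5,0,72,0,0,0],
    [50,1.5,0,88,0,0,0],
    [50,1.5,0,93,0,0,0]
  ]
}}

```text
t: 19.45
ee_pos: [564.3, 61.4, 167.6]
eef_rot: [[-0.979, -0.206, -0.004], [-0.206, 0.979, 0.0], [0.004, 0.001, -1.0]]
contact_force: [0.1, -0.3, -0.2]
grip_width: 0.582
finger_force: 0.0
```

Call:
{"fn": "step_arm", "kwargs": {
  "rows": [
    [35,0,0,0,0,0,0],
    [20,0,0,0,0,0,0],
    [10,0,0,0,0,0,0],
    [8,0,0,0,0,0,0],
    [8,0,0,0,0,0,0]
  ]
}}

```text
t: 19.95
ee_pos: [565.5, 62.3, 171.0]
eef_rot: [[-0.978, -0.207, 0.003], [-0.207, 0.978, 0.001], [-0.003, 0.0, -1.0]]
contact_force: [0.4, 3.2, 4.4]
grip_width: 0.142
finger_force: 59.1
```

```bash
cat > arc.py <<'E'
from h import *
import sys
# rows for gate angles: args: current assumed theta(deg ψ-based), list of target thetas ; hinge & bar radius, keep z
H=np.array([583.66,239.52]); B=np.array([-55,-170.]); yaw=np.radians(12)
s=r.observe(); R0=np.array(s['eef_rot']); p0=np.array(s['ee_pos'])
v=p0[:2]-H; th=-(np.arctan2(v[1],v[0])-np.arctan2(B[1],B[0])-yaw); th=(th+np.pi)%(2*np.pi)-np.pi
psi=np.arctan2(R0[1,0],R0[0,0]); print('t',s['t'],'theta',th.round(3),'r',np.linalg.norm(v).round(1),'psi-based',((np.radians(192)-psi+np.pi)%(2*np.pi)-np.pi).round(3),'q',np.round(s['joints'],2),'F',np.round(s['contact_force'],1),s['grip_width'],s['ee_pos'])
for g in map(float,sys.argv[1:]):
    a=yaw-g; c,n=np.cos(a),np.sin(a); p=H+[c*B[0]-n*B[1],n*B[0]+c*B[1]]
    d=R0.T@np.array([p[0]-p0[0],p[1]-p0[1],0]); dz=(np.radians(192)-g)-psi; dz=(dz+np.pi)%(2*np.pi)-np.pi
    print(g,'row',d.round(1)[:2],'az',round(-dz,3),p.round(1))
E
python3 arc.py 0.1 0.2 0.3 0.4 0.5
```

```text
t 19.95 theta -0.002 r 178.2 psi-based 0.001 q [-0.03  0.48  1.5   0.    1.15 -1.8 ] F [0.4 3.2 4.4] 0.14152634630538757 [565.53566204  62.26980357 170.99618858]
0.1 row [17.1  5.9] az 0.099 [547.6  64.5]
0.2 row [33.1 13.9] az 0.199 [530.3  69. ]
0.3 row [48.2 23.4] az 0.299 [513.5  75.2]
0.4 row [62.3 34.4] az 0.399 [497.5  83. ]
0.5 row [75.2 46.7] az 0.499 [482.3  92.4]
```

Call:
{"fn": "step_arm", "kwargs": {
  "rows": [
    [8,8,3,0,0,0,0.05],
    [8,17,6,0,0,0,0.1],
    [8,25,10,0,0,0,0.15],
    [8,33,14,0,0,0,0.2],
    [8,48,23.4,0,0,0,0.3]
  ]
}}

```text
t: 20.45
ee_pos: [514.5, 74.6, 171.0]
eef_rot: [[-0.996, 0.094, 0.004], [0.094, 0.996, -0.0], [-0.005, 0.0, -1.0]]
contact_force: [2.7, 5.1, 5.8]
grip_width: 0.143
finger_force: 59.4
```

```bash
python3 arc.py 0.4 0.5 0.6 0.7 0.8
```

```text
t 20.45 theta 0.293 r 178.8 psi-based 0.304 q [-0.    0.4   1.64 -0.    1.1  -1.48] F [2.7 5.1 5.8] 0.14251409122254421 [514.54260037  74.58326449 170.96386035]
0.4 row [17.8  6.8] az 0.096 [497.5  83. ]
0.5 row [33.8 14.7] az 0.196 [482.3  92.4]
0.6 row [49.  24.2] az 0.296 [468.1 103.3]
0.7 row [63.1 35.1] az 0.396 [455.1 115.5]
0.8 row [76.  47.4] az 0.496 [443.3 128.9]
```

Opening works, and the forces are small.

Call:
{"fn": "step_arm", "kwargs": {
  "rows": [
    [8,17.8,6.8,0,0,0,0.1],
    [8,33.8,14.7,0,0,0,0.2],
    [8,49,24.2,0,0,0,0.3],
    [8,63,35,0,0,0,0.4],
    [8,76,47.4,0,0,0,0.5]
  ]
}}

```text
t: 20.95
ee_pos: [442.2, 128.5, 170.9]
eef_rot: [[-0.828, 0.561, 0.003], [0.561, 0.828, -0.001], [-0.003, 0.0, -1.0]]
contact_force: [1.4, -1.0, 4.2]
grip_width: 0.141
finger_force: 59.4
```

```bash
python3 arc.py 0.9 1.0 1.1 1.2 1.3
```

```text
t 20.95 theta 0.802 r 179.9 psi-based 0.806 q [ 0.12  0.3   1.8  -0.    1.04 -0.86] F [ 1.4 -1.   4.2] 0.14056034670284817 [442.16060645 128.46070753 170.93633691]
0.9 row [16.   7.3] az 0.094 [433.  143.5]
1.0 row [32.1 15.2] az 0.194 [424.1 159. ]
1.1 row [47.2 24.6] az 0.294 [416.9 175.4]
1.2 row [61.4 35.5] az 0.394 [411.3 192.3]
1.3 row [74.3 47.8] az 0.494 [407.5 209.8]
```

Call:
{"fn": "step_arm", "kwargs": {
  "rows": [
    [8,16,7.3,0,0,0,0.095],
    [8,32.1,15.2,0,0,0,0.195],
    [8,47.2,24.6,0,0,0,0.295],
    [8,61.4,35.5,0,0,0,0.395],
    [8,74.3,47.8,0,0,0,0.495]
  ]
}}

```text
t: 21.45
ee_pos: [405.6, 209.6, 170.9]
eef_rot: [[-0.462, 0.887, -0.001], [0.887, 0.461, -0.002], [-0.001, -0.002, -1.0]]
contact_force: [-1.7, -2.5, 11.2]
grip_width: 0.137
finger_force: 60.2
```

```bash
python3 arc.py 1.4 1.5 1.58 1.64
```

```text
t 21.45 theta 1.301 r 180.5 psi-based 1.301 q [ 0.31  0.29  1.81 -0.    1.04 -0.17] F [-1.7 -2.5 11.2] 0.13728064123864786 [405.63922285 209.61502002 170.92224844]
1.4 row [16.  8.] az 0.099 [405.4 227.5]
1.5 row [32. 16.] az 0.199 [405.1 245.4]
1.58 row [44.1 23.5] az 0.279 [406.1 259.6]
1.64 row [52.8 29.7] az 0.339 [407.6 270.2]
```

Call:
{"fn": "step_arm", "kwargs": {
  "rows": [
    [8,16,8,0,0,0,0.1],
    [8,32,16,0,0,0,0.2],
    [8,44,23.5,0,0,0,0.28],
    [8,53,29.7,0,0,0,0.34],
    [8,53,29.7,0,0,0,0.34]
  ]
}}

```text
t: 21.95
ee_pos: [405.8, 271.5, 170.9]
eef_rot: [[-0.143, 0.99, -0.004], [0.99, 0.143, -0.001], [-0.0, -0.004, -1.0]]
contact_force: [-14.0, -1.4, 18.4]
grip_width: 0.14
finger_force: 61.0
```

Call:
{"fn": "step_arm", "kwargs": {
  "rows": [
    [8,0,0,0,0,0,0],
    [8,0,0,0,0,0,0],
    [8,0,0,0,0,0,0],
    [8,0,0,0,0,0,0],
    [8,0,0,0,0,0,0]
  ]
}}

```text
t: 22.45
ee_pos: [405.7, 270.4, 170.9]
eef_rot: [[-0.143, 0.99, -0.005], [0.99, 0.143, -0.001], [-0.0, -0.005, -1.0]]
contact_force: [-13.9, -1.0, 16.0]
grip_width: 0.136
finger_force: 60.8
```

```bash
python3 arc.py; python3 - <<'E'
from h import *
im,d=capture('top'); A=im[110:310,170:440]; save('top9.png',cv2.resize(A,(800,593),interpolation=cv2.INTER_CUBIC))
E
```

```text
t 22.45 theta 1.639 r 180.6 psi-based 1.636 q [0.43 0.35 1.72 0.   1.08 0.29] F [-13.9  -1.   16. ] 0.13639392186455238 [405.67934018 270.40787376 170.91000633]
```

View pics/top9.png

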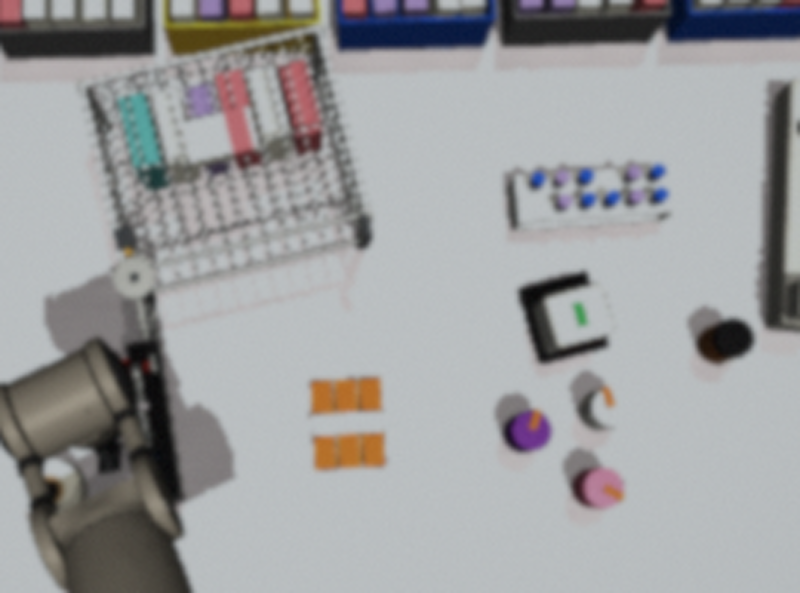

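The gate stands wide open, with the leaf running from (135,280) to (175,500), about 90–94° from shut. The jar at (602,405) still has its strip towards the scanner, and the bystanders in view have not moved.

```bash
python3 -c "
from h import *
print(r.hand_in())"
```

```text
the job is handed in; nothing more can be done
None
```

I handed the job in at about 22.5 s on the robot's clock. The jar's barcode is turned to the scanner window and the jar is released, the red then the blue catch are squeezed home, and the gate is held open at about 1.64 rad. `hand_in()` returned no verdict.

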